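# Tweezers into the sprung-lid case

## Task

Press down the orange release pad on the front of the blue case so that its sprung lid pops up by itself, then touch the wobbling lid with the gripper's fingers and hold it still for about a second before easing it gently right back, past upright, to where it stays open. Then lay the tweezers inside on the floor of the case, let go and leave the lid standing open so that they can dry. Press the pad and handle the lid gently, do not let the lid bang against its stop, and leave the other things where they are.

Things in the scene. Friction and masses are not known exactly. Their poses are not given: they have to be found in the camera images.
- tweezers: Large brushed steel tweezers, closed, rigid, lying flat: 117 mm long along their x, 10 mm high, 17 mm wide over the straight middle 36 mm and tapering to 7 mm at both ends, 35 g; origin under their centre. Left or right of the case on the ledge.
- nail_brush: wooden nail brush with white bristles, 100 x 42 x 34 mm, lying; origin under its centre. On the left or the right of the case, on the side where the tweezers are not. Leave it alone.
- perfume: amber glass perfume bottle with a round glass stopper, 36 x 66 x 115 mm; origin under its centre. Leave it alone.
- soap_dish: white ceramic soap dish, 130 x 90 x 24 mm; origin under its centre. Leave it alone.
- soap: cream soap bar lying in the dish, 85 x 55 x 26 mm; origin under its centre. Leave it alone.
- tumbler: terracotta bathroom tumbler, 72 mm wide, 100 mm high; origin under its centre. Leave it alone.
- lotion: white ceramic bottle with a dark cap, 60 mm wide, 150 mm high; origin under its centre. Leave it alone.
- cotton_jar: green glass jar with a brass cap, 84 mm wide, 100 mm high; origin under its centre. Leave it alone.
- bath_salts: terracotta jar with a wooden cap, 80 mm wide, 120 mm high; origin under its centre. Leave it alone.
- case: Fixed blue case, 120 (x) x 170 (y) x 55 mm high; walls 4 mm; inside 112 x 162 mm, 37 mm deep (grey floor 18 mm above the ledge). Origin under its centre, on the ledge; z up. Front (orange release pad) is its -x side. The lid's hinge runs along y at the back rim: 60 mm to +x of the origin, 57 mm up. Empty but for a steel spring finger, 14 mm wide, under the lid in the back +y corner. Carries lid and clasp.
- lid (a joint): Lid angle, rad: 0 shut (latched at start), growing as its front edge rises and swings back. White/blue plate 122 x 170 x 6 mm, about 120 g, top 61 mm above the ledge when shut. Released, it is thrown up (to 0.5-0.9), wobbles about 2 s and floats on a soft spring at 0.3-0.55. 0.5-0.9 N at its edge lifts it; hinge nearly free. Past 1.57 it falls to its stop at 1.7 and stays; before that it drops forward.
- lid_edge (a point): Middle of the lid's front edge, half way through its thickness, 122 mm from the hinge; 58 mm above the ledge when shut, about 95 to 120 mm when popped up. Moves with the lid; x points from edge to hinge. A level push against the edge binds by friction and does not turn the popped-up lid: lift it along the edge's arc, fingers rising at least as fast as the edge, or from beneath with tilted fingers.
- clasp (a joint): Angle of the orange release clasp, rad: 0 at rest, growing as its pad is pressed, 0.16 at its stop. The hook on its top lets the lid go at about 0.11 (pad down about 3.5 mm); it springs back when let go.
- press_pad (a point): Where to press, straight down: top face of the orange pad, 42 mm above the ledge, 97 mm in front of the case's centre. Pad 44 mm wide (y), reaching 16 mm outward and 26 mm inward of this point. Sinks only 5 mm: moves at 2 N, frees the lid at 5 N, stop at 6.5 N. The clasp's hook (36 mm wide, top 66 mm above the ledge) stands 28 mm inward and tips 4 mm outward: keep the fingers off it.
Things that resemble listed ones, but are neither listed nor needed, are in the scene too. Leave any green or pink look-alike of the case alone.

How it is judged:
On the way, in this order (a step that is already met when the one before it is completed fails the run):
1. The lid has popped up on its spring, the fingers not touching it (value of joint lid above 0.3 rad and contact force between the fingers and lid_c0 below 0.1 N).
2. The fingers touch the popped-up lid gently and hold it still (0.4 s) (value of joint lid between 0.2 and 1.4 rad and velocity of joint lid between -0.3 and 0.3 rad/s and contact force between the fingers and lid_c0 between 0.1 and 12 N), for 0.4 s.
3. The lid has been eased back past upright and rests at its stop (value of joint lid above 1.62 rad and velocity of joint lid between -0.3 and 0.3 rad/s), for 0.2 s.
At the end, for the whole second after the job is handed in: The lid rests open at its stop (lid joint above 1.62 rad, still), and the tweezers lie released and still inside the case on its floor (origin within the inside walls, within 50 mm of the middle lengthwise, less than 30 mm above the case's underside, the floor being at 18 mm) (all of step 3 and x of tweezers in the frame of case between -0.056 and 0.056 m and y of tweezers in the frame of case between -0.05 and 0.05 m and z of tweezers in the frame of case below 0.03 m and linear speed of tweezers below 0.05 m/s); the robot touches nothing.
It fails at once if The case or its pad is pressed with more than 25 N (contact force between the fingers and case above 25 N).
It fails at once if The lid is pushed with more than 20 N (contact force between the fingers and lid_c0 above 20 N).
It fails at once if The lid bangs back: faster than 3 rad/s near its open stop (value of joint lid above 1.5 rad and velocity of joint lid above 3 rad/s).
It fails at once if Another thing on the ledge is moved by more than 30 mm (distance of any of nail_brush, perfume, soap_dish, soap, tumbler, lotion, cotton_jar, bath_salts from where it was at the start of the episode above 0.03 m).
It also fails if it takes over 64 s, if anything falls off the work surface, if the arm or the gripper's body presses on something with over 40 N, if the wrist force passes 120 N, or if a joint passes its speed limit or range.

## Robot

A 6-joint arm with a two-finger parallel gripper is mounted at the origin on the work surface. World frame = base frame: x ahead of the robot, y to its left, z up, the work surface at z = 0. Lengths are in m, angles in rad, forces in N, time in s.
With the tool pointing down it reaches from about 0.3 to 0.875 m from the base axis. Payload 4.2 kg.
Tool frame: the origin (TCP) lies at the centre of the arm's flange, where the gripper is bolted on; the fingertips stand 173 mm ahead of it and the grasp point (between the pads) lies 155 mm ahead of it (manip.grip_depth is the distance from the TCP to the grasp point, in m); z points along the fingers, y is the direction in which the jaws open and shut (so a half turn about z gives the same grasp; the last joint's range is limited). The gripper opens to 85 mm and grips with 20 to 120 N. Pads are 22 mm wide; open, the fingers measure 114 mm over their backs; the gripper's body (76 mm by 85 mm) begins 54 mm behind the grasp point. The pads swing forward as they close: fully open they stand 13 mm farther back than shut.
Start: joints at [-1.171, 0.32, 1.565, -0, 1.257, -0.02], TCP at [0.234, -0.525, 0.405] pointing down, gripper open.
Joint ranges: [-3.11, 3.11], [-0.84, 2.01], [0.21, 2.61], [-1.34, 4.49], [0.05, 2.63], [-2.56, 2.56]. Speed limits (rad/s): [2.57, 2.57, 3.14, 3.14, 3.14, 3.14].

## Interface

Orientations are given as a unit quaternion [w, x, y, z].
In Python, from station import manip gives the robot as it stands. Calls block until the motion is done:
- manip.move_pose(position, orientation): joint-space move of the TCP to a pose.
- manip.servo_line(position, max_speed=0.15, orientation=None, max_force=None): straight line of the TCP; orientation=None keeps the orientation; max_speed is the mean speed in m/s. With max_force (N) it stops when the force on the tool has changed by that much, and returns True; else False.
- manip.set_joints(angles): joint-space move.
- manip.move_gripper(opening, strength=None): finger opening in m; strength is the grip in N (None keeps the last); returns when the fingers have stopped.
- manip.sleep(seconds).
- manip.inverse_kinematics(position, orientation): joint angles nearest the present ones, or None.
- manip.get_obs(): the state.
- manip.read_camera(name): name is "scene" or "top"; returns the picture (384x512x3 uint8, red, green, blue); there is no depth.
- manip.camera_info(name): a dict with "fx", "fy", "cx", "cy" (pixels), "k1" (the pictures are not rectified: a ray, as slopes to the right and down, at radius r is drawn at 1 + k1 r^2 times it, then the intrinsics apply), "cam_to_world" (4x4, takes a point from camera to world coordinates). Camera axes: x right, y down, z forward; pixel columns grow to the right and rows downward; lengths in m; the calibration is good to about 2 mm. A picture is of the moment at which its call begins. camera_info takes no time and is no camera call.
A pose or a line that the arm cannot do raises manip.MotionError and nothing moves.
- manip.finish_job(): hands the job in, once; it reports no verdict.
The state is a dict: "time_s": time; "joint_pos": joint angles; "qd": joint speeds; "effort": joint torques, N m; "tcp_pos": TCP position; "tcp_rot": TCP orientation; "contact_force": force on the tool from outside, world axes, zero at the start; "ft_torque": the same for the moment, N m; "width": finger opening in m.
Only numpy, scipy, OpenCV 4.12 (cv2) and the standard library are available. Lean on these libraries where they do the work, as an engineer would, in place of code of your own. Each camera call takes 0.05 s, during which the arm holds its last target. There are 200 camera calls.

## Working session

There is one attempt and no reset: what is moved stays moved. The work goes in short steps, each a Python script; the robot and the scene stay as the last script left them, time stands still between calls to the robot, and variables do not carry over. Pictures are saved under pics/ and viewed, about 8 in all and at most 12, crops included, and the job is handed in when it is done.

```bash
ls; mkdir -p pics
python3 - <<'E'
from station import manip
import cv2,numpy as np
for n in ("scene","top"):
    im=manip.read_camera(n); cv2.imwrite(f"pics/{n}0.png",im[:,:,::-1])
    i=manip.camera_info(n); print(n,{k:(np.round(v,4).tolist()) for k,v in i.items()})
o=manip.get_obs();print(o)
E
```

```text
pics
scene {'fx': 376.1337, 'fy': 376.1337, 'cx': 259.0556, 'cy': 187.9354, 'k1': -0.0066, 'cam_to_world': [[-0.8095, 0.3797, -0.4478, 1.18], [0.5869, 0.5452, -0.5986, 0.9071], [0.0168, -0.7474, -0.6642, 1.0545], [0.0, 0.0, 0.0, 1.0]]}
top {'fx': 441.5899, 'fy': 441.5899, 'cx': 259.1467, 'cy': 192.1775, 'k1': 0.0508, 'cam_to_world': [[-0.007, -0.9937, 0.1116, 0.3157], [-1.0, 0.0076, 0.0048, -0.006], [-0.0057, -0.1116, -0.9937, 1.8366], [0.0, 0.0, 0.0, 1.0]]}
{'time_s': 0.1, 'joint_pos': array([-1.17096882e+00,  3.20259154e-01,  1.56552448e+00,  2.25985083e-05,
        1.25741487e+00, -2.00005316e-02]), 'qd': array([ 9.16222181e-04, -2.85169090e-03, -3.28853830e-03, -9.96971368e-04,
       -3.77592202e-05, -1.75730446e-03]), 'effort': array([ 1.23028658e-03, -4.16407979e+01, -2.34704286e+01,  4.45605110e-05,
        4.85312543e-03,  4.32836060e-06]), 'tcp_pos': array([ 0.23432273, -0.52494074,  0.40396084]), 'tcp_rot': array([-7.90520328e-04,  9.78049247e-01,  2.08372326e-01, -1.41018936e-04]), 'contact_force': array([-0.65939211, -0.92266755,  0.37499349]), 'ft_torque': array([-0.00662953,  0.0123029 , -0.00795103]), 'width': 0.08534012419821957}
```

View pics/top0.png

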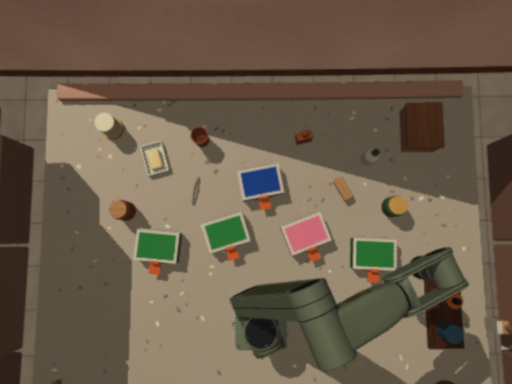

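View pics/scene0.png

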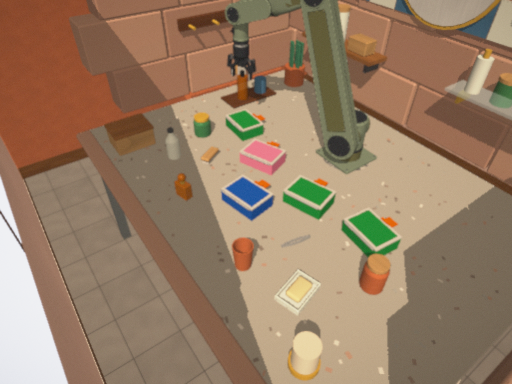

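The top view shows the blue case at about (261,183) with its pad at (265,202). The tweezers are at (196,190), left of the case (+y), and the brush is on its right at (344,188). Next I'll measure these numerically.

```bash
cat > h.py <<'E'
from station import manip
import cv2,numpy as np
from scipy.spatial.transform import Rotation as R
def ray(n,uv):
    i=manip.camera_info(n);T=np.array(i["cam_to_world"])
    K=np.array([[i["fx"],0,i["cx"]],[0,i["fy"],i["cy"]],[0,0,1.]])
    p=cv2.undistortPoints(np.array(uv,float).reshape(-1,1,2),K,np.array([i["k1"],0,0,0,0.])).reshape(-1,2)
    return T[:3,3],np.c_[p,np.ones(len(p))]@T[:3,:3].T
def w(n,uv,z):
    o,d=ray(n,uv);return o+d*((z-o[2])/d[:,2])[:,None]
def snap(n,name,box=None,s=1):
    im=manip.read_camera(n)[:,:,::-1]
    if box: x0,y0,x1,y1=box;im=im[y0:y1,x0:x1]
    cv2.imwrite(f"pics/{name}.png",cv2.resize(im,None,fx=s,fy=s,interpolation=cv2.INTER_CUBIC))
E
cat > m.py <<'E'
from h import *
t=cv2.imread("pics/top0.png");s=cv2.imread("pics/scene0.png")
def blob(im,lo,hi,near):
    m=cv2.inRange(cv2.cvtColor(im,cv2.COLOR_BGR2HSV),lo,hi)
    n,l,st,c=cv2.connectedComponentsWithStats(m)
    k=[j for j in range(1,n) if st[j,4]>15]
    j=min(k,key=lambda j:np.hypot(*(c[j]-near)))
    ys,xs=np.where(l==j);return np.c_[xs,ys].astype(np.float32),c[j]
for n,im,a,b in(("top",t,(261,183),(265,203)),("scene",s,(250,193),(263,184))):
    p,c=blob(im,(105,120,50),(130,255,255),a); 
    q=w(n,p,.061)[:,:2]; print(n,len(p),c,"blue",cv2.minAreaRect((q*1000).astype(np.float32)))
    p2,c2=blob(im,(3,170,120),(14,255,255),b); q=w(n,p2,.042)[:,:2]
    print(" pad",len(p2),c2,cv2.minAreaRect((q*1000).astype(np.float32)),q.mean(0))
c1=cv2.resize(t[145:215,170:310],None,fx=5.5,fy=5.5,interpolation=cv2.INTER_CUBIC)
c2=cv2.resize(s[165:265,200:340],None,fx=2.2*2.5,fy=2.2*2.5,interpolation=cv2.INTER_CUBIC)[:,:]
cv2.imwrite("pics/c1.png",c1);cv2.imwrite("pics/c2.png",c2)
E
python3 m.py
```

```text
top 782 [260.09207161 181.35677749] blue ((559.4984130859375, -1.5127410888671875), (92.55450439453125, 139.91734313964844), 10.560205459594727)
 pad 83 [264.45783133 204.3373494 ] ((466.59722900390625, -18.738502502441406), (44.838653564453125, 28.624553680419922), 89.57711791992188) [ 0.46725482 -0.01857853]
scene 567 [246.86772487 191.12698413] blue ((559.9497680664062, -3.2307586669921875), (93.13581085205078, 140.56312561035156), 11.33372688293457)
 pad 60 [262.35 183.4 ] ((469.79705810546875, -24.55816650390625), (30.425230026245117, 57.999515533447266), 17.022632598876953) [ 0.4697469  -0.02047278]
```

View pics/c1.png

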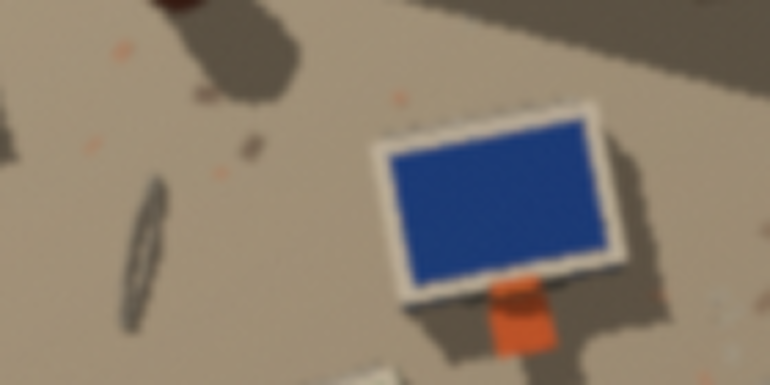

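View pics/c2.png

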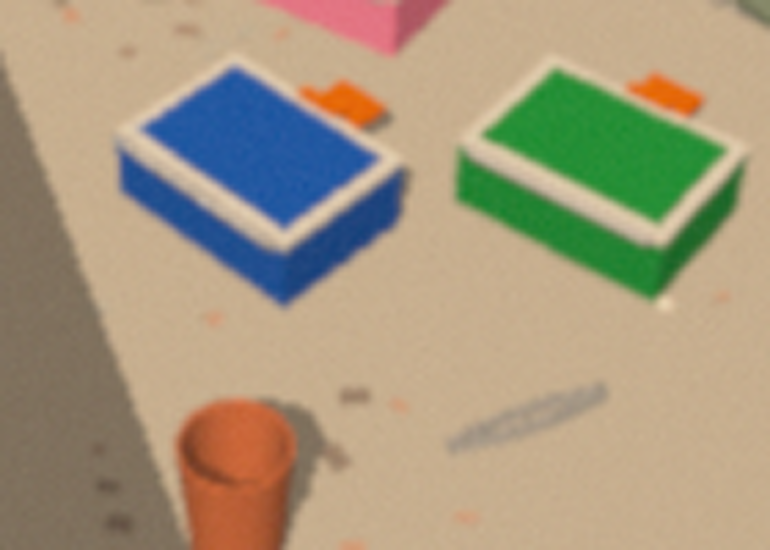

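The work surface is at z=0: both cameras give the same case position with the lid top at 61 mm. The case is at about (0.561, -0.002) with yaw about 11°. In the crop, the tweezer ends are at (157,180) and (130,330). I'll check that the planned poses are reachable before moving.

```bash
cat >> h.py <<'E'
YAW=0.191; C0=np.array([.5607,-.0022,0]); TIP=.173
Rc=R.from_euler('z',YAW).as_matrix()
def cw(x,y,z): return C0+Rc@np.array([x,y,z])/1000   # case mm -> world m
def quat(phi,s=1):  # tool axis phi rad below level, towards case +x; jaws along s*case y
    z=Rc@[np.cos(phi),0,-np.sin(phi)];y=Rc@[0,s,0]
    q=R.from_matrix(np.c_[np.cross(y,z),y,z]).as_quat();return q[[3,0,1,2]],z
def pose(x,y,z,phi,s=1): # fingertip (shut) at case mm
    q,a=quat(phi,s);return cw(x,y,z)-TIP*a,q
def lidtip(th,r=100,phi=.44,gap=0): # fingertip centre so that upper tip corner touches the underside
    u=np.array([-np.cos(th),np.sin(th)]);n=np.array([-np.sin(th),-np.cos(th)])
    c=np.array([60,57])+r*u+(2+gap)*n
    return c-11*np.array([np.sin(phi),np.cos(phi)])
E
python3 - <<'E'
from h import *
tw=w("top",[(170+157/5.5,145+180/5.5),(170+130/5.5,145+330/5.5)],.005);print("tw top",tw)
print("tw scene",w("scene",[(200+605/5.5,165+388/5.5),(200+450/5.5,165+447/5.5)],.005))
for s in(1,-1):
    print(s)
    for nm,p in [("press",pose(-93,0,42,np.pi/2-.26,s)),("place",pose(-5,-8,20,np.pi/2,s))]+[(f"th{t} phi{f}",pose(lidtip(t,phi=f)[0],-45,lidtip(t,phi=f)[1],f,s)) for f in(.44,.7) for t in(.2,.4,1,1.65)]:
        j=manip.inverse_kinematics(*p);print(nm,None if j is None else np.round(j,2),p[0].round(3))
E
```

```text
tw top [[0.58428436 0.25629943 0.005     ]
 [0.46985939 0.27573901 0.005     ]]
tw scene [[0.47332849 0.28273547 0.005     ]
 [0.59011382 0.26252207 0.005     ]]
1
press [-0.12  0.3   2.24  0.22  0.37 -2.08] [ 0.426 -0.028  0.209]
place [-0.04  0.51  1.87 -0.    0.76 -1.8 ] [ 0.557 -0.011  0.193]
th0.2 phi0.44 None [ 0.373 -0.084  0.139]
th0.4 phi0.44 None [ 0.379 -0.083  0.158]
th1 phi0.44 [-0.38  0.43  2.51  2.51  0.96  1.7 ] [ 0.415 -0.076  0.204]
th1.65 phi0.44 [-0.28  0.41  2.38  2.54  0.83  1.79] [ 0.476 -0.064  0.221]
th0.2 phi0.7 [-0.38  0.41  2.51  2.44  0.69  1.76] [ 0.395 -0.08   0.178]
th0.4 phi0.7 [-0.37  0.35  2.48  2.38  0.63  1.85] [ 0.4   -0.079  0.197]
th1 phi0.7 [-0.31  0.27  2.36  2.19  0.47  2.12] [ 0.437 -0.072  0.243]
th1.65 phi0.7 [-0.24  0.3   2.22  2.11  0.38  2.29] [ 0.497 -0.06   0.26 ]
-1
press [-0.12  0.3   2.24  0.22  0.37  1.06] [ 0.426 -0.028  0.209]
place [-0.04  0.51  1.87 -0.    0.76  1.34] [ 0.557 -0.011  0.193]
th0.2 phi0.44 None [ 0.373 -0.084  0.139]
th0.4 phi0.44 None [ 0.379 -0.083  0.158]
th1 phi0.44 [-0.38  0.43  2.51  2.51  0.96 -1.44] [ 0.415 -0.076  0.204]
th1.65 phi0.44 [-0.28  0.41  2.38  2.54  0.83 -1.35] [ 0.476 -0.064  0.221]
th0.2 phi0.7 [-0.38  0.41  2.51  2.44  0.69 -1.38] [ 0.395 -0.08   0.178]
th0.4 phi0.7 [-0.37  0.35  2.48  2.38  0.63 -1.29] [ 0.4   -0.079  0.197]
th1 phi0.7 [-0.31  0.27  2.36  2.19  0.47 -1.02] [ 0.437 -0.072  0.243]
th1.65 phi0.7 [-0.24  0.3   2.22  2.11  0.38 -0.85] [ 0.497 -0.06   0.26 ]
```

Run:
```python
from h import *
f=.95;T=lambda x,z:(x+11*np.sin(f),0,z+11*np.cos(f))
manip.move_gripper(0,20)
p=pose(*T(-140,120),.7,-1); j=manip.inverse_kinematics(*p);print(np.round(j,2))
manip.move_pose(*p)
for x,z in((-120,90),(-102,60)):
    p=pose(*T(x,z),f,-1);j=manip.inverse_kinematics(*p);print(j if j is None else np.round(j,2))
    manip.servo_line(p[0],.1,p[1])
o=manip.get_obs();print(o["time_s"],o["width"],o["contact_force"],o["tcp_pos"]-p[0])
snap("scene","s1",(180,90,340,210),5)
```

```text
Traceback (most recent call last):
TypeError: unsupported operand type(s) for *: 'NoneType' and 'float'
```

Run:
```python
from h import *
for f in(.7,.85,.95,1.1,1.3):
  for x,y,z in((-120,0,120),(-93,0,90),(-93,0,44),(-70,-40,80),(-48,-40,76)):
    j=manip.inverse_kinematics(*pose(x,y,z,f,-1));print(f,x,y,z,None if j is None else np.round(j,2))
```

```text
0.7 -120 0 120 None
0.7 -93 0 90 None
0.7 -93 0 44 None
0.7 -70 -40 80 [-0.41  0.35  2.55  2.39  0.68 -1.35]
0.7 -48 -40 76 [-0.37  0.38  2.51  2.42  0.67 -1.35]
0.85 -120 0 120 [-0.31  0.09  2.51  1.9   0.34 -0.75]
0.85 -93 0 90 [-0.27  0.21  2.51  2.24  0.38 -1.06]
0.85 -93 0 44 [-0.27  0.35  2.57  2.53  0.53 -1.38]
0.85 -70 -40 80 [-0.35  0.28  2.45  2.13  0.41 -1.02]
0.85 -48 -40 76 [-0.31  0.31  2.41  2.16  0.39 -1.02]
0.95 -120 0 120 [-0.27  0.07  2.44  1.35  0.27 -0.16]
0.95 -93 0 90 [-0.23  0.18  2.44  1.8   0.25 -0.58]
0.95 -93 0 44 [-0.23  0.31  2.5   2.35  0.34 -1.15]
0.95 -70 -40 80 [-0.31  0.25  2.38  1.72  0.29 -0.58]
0.95 -48 -40 76 [-0.28  0.28  2.34  1.74  0.27 -0.57]
1.1 -120 0 120 [-0.21  0.08  2.33  0.56  0.34  0.68]
1.1 -93 0 90 [-0.18  0.17  2.33  0.71  0.25  0.55]
1.1 -93 0 44 [-0.18  0.28  2.39  1.37  0.17 -0.13]
1.1 -70 -40 80 [-0.26  0.24  2.27  0.79  0.28  0.4 ]
1.1 -48 -40 76 [-0.23  0.27  2.23  0.76  0.27  0.45]
1.3 -120 0 120 [-0.15  0.12  2.19  0.16  0.58  1.11]
1.3 -93 0 90 [-0.12  0.21  2.19  0.17  0.5   1.11]
1.3 -93 0 44 [-0.12  0.29  2.24  0.24  0.36  1.04]
1.3 -70 -40 80 [-0.2   0.27  2.13  0.21  0.5   1.01]
1.3 -48 -40 76 [-0.18  0.3   2.09  0.2   0.5   1.04]
```

Run:
```python
from h import *
f=.95;T=lambda x,z:(x+11*np.sin(f),0,z+11*np.cos(f))
manip.move_pose(*pose(-110,0,150,f,-1))
p=pose(*T(-102,60),f,-1)
manip.servo_line(p[0],.1,p[1])
o=manip.get_obs();print(o["time_s"],o["width"],o["contact_force"],o["tcp_pos"]-p[0])
snap("scene","s1",(180,90,340,210),5)
```

```text
4.0417 0.00017690988879548195 [ 0.46910423 -0.29502383  0.2919704 ] [ 0.00021116 -0.00021888  0.00015215]
```

View pics/s1.png

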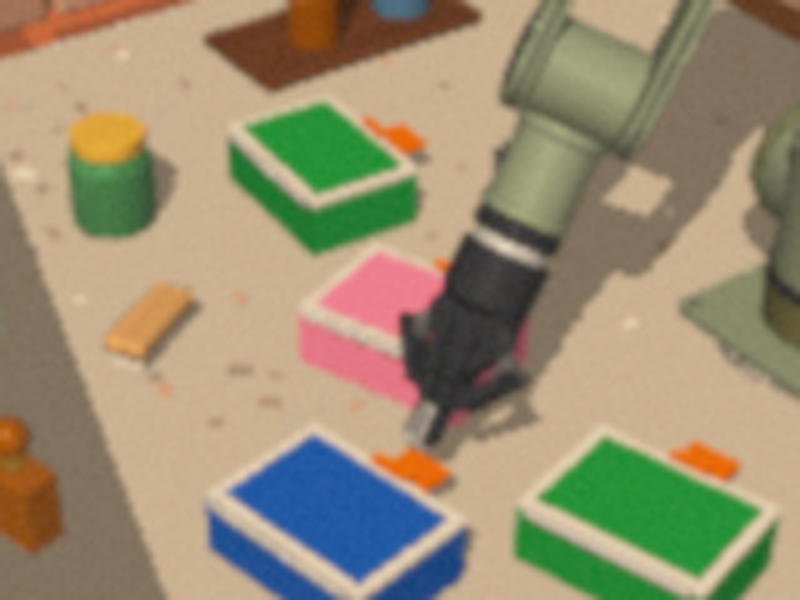

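The fingertips at (425,430) are just above the orange pad at (412,468), and the tool leans outward, clear of the lid. Pressing now.

Run:
```python
from h import *
f=.95;T=lambda x,z:(x+11*np.sin(f),0,z+11*np.cos(f))
a=pose(*T(-102,60),f,-1)[0]
print(manip.servo_line(pose(*T(-102,34),f,-1)[0],.015,max_force=8))
o=manip.get_obs();print(o["time_s"],o["contact_force"],60+(o["tcp_pos"]-a)[2]*1000)
manip.servo_line(pose(*T(-115,75),f,-1)[0],.06)
snap("scene","s2a",(180,120,340,240),5); manip.sleep(2)
snap("scene","s2",(200,140,320,230),6.5);print(manip.get_obs()["time_s"])
```

```text
True
5.65 [-2.77379818 -0.92954113  5.80890695] 34.695867177180155
8.6083
```

View pics/s2.png

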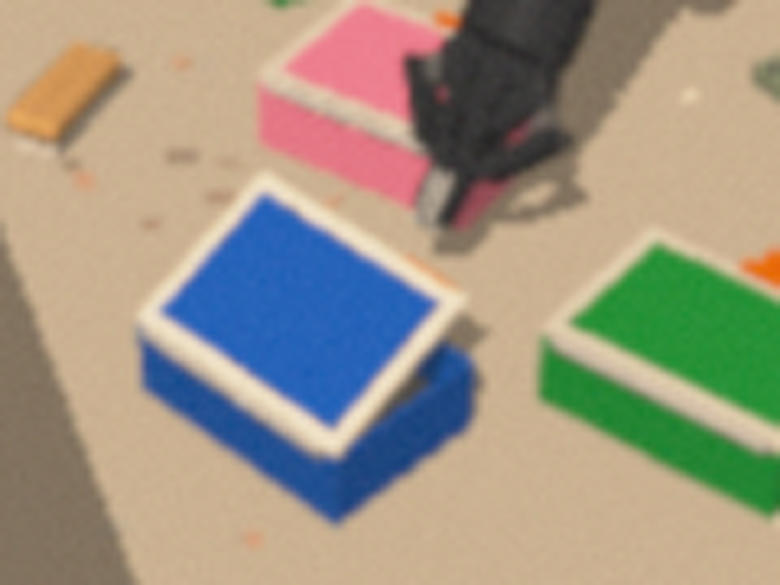

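The lid has popped up. Its front corners in the crop are at (465,298) and (265,175), and the gripper is clear in front of it. I'll work out its angle from those corners, then check that the lift path is reachable.

```bash
cat >> h.py <<'E'
def theta(pts): # scene pixels of front top corners (+y,-y)
    i=manip.camera_info("scene");M=np.linalg.inv(i["cam_to_world"]);best=[]
    K=np.array([[i["fx"],0,i["cx"]],[0,i["fy"],i["cy"]],[0,0,1.]])
    for t in np.arange(0,1.75,.01):
        P=[cw(60-122*np.cos(t)+4*np.sin(t),y,57+122*np.sin(t)+4*np.cos(t)) for y in(85,-85)]
        q,_=cv2.projectPoints(np.array(P),cv2.Rodrigues(M[:3,:3])[0],M[:3,3],K,np.array([i["k1"],0,0,0,0.]))
        best.append((np.linalg.norm(q.reshape(-1,2)-pts,axis=1).mean(),t))
    return min(best)
E
python3 - <<'E'
from h import *
print(theta([(271.5,185.8),(240.8,166.9)]))
for t,r in((.25,111),(.5,108),(.8,105),(1.1,102),(1.4,98),(1.65,95)):
    x,z=lidtip(t,r,.7);j=manip.inverse_kinematics(*pose(x,-40,z,.7,-1));print(t,round(x),round(z),j if j is None else np.round(j,2))
E
```

```text
(np.float64(0.39468380037166273), np.float64(0.37))
0.25 -55 74 [-0.38  0.38  2.53  2.42  0.68 -1.37]
0.5 -43 99 [-0.36  0.31  2.48  2.34  0.59 -1.24]
0.8 -22 123 [-0.33  0.27  2.41  2.25  0.51 -1.1 ]
1.1 5 139 [-0.29  0.26  2.34  2.18  0.44 -0.98]
1.4 34 145 [-0.25  0.27  2.28  2.15  0.4  -0.92]
1.65 58 143 [-0.22  0.3   2.23  2.16  0.38 -0.9 ]
```

Run:
```python
from h import *
for a in((-82,-40,77,.82),(-55,-40,74,.7)):
    p=pose(*a,-1);print(manip.servo_line(p[0],.06,p[1],max_force=8))
for t,r in((.45,110),(.6,108)):
    x,z=lidtip(t,r,.7);p=pose(x,-40,z,.7,-1)
    print(manip.servo_line(p[0],.03,p[1],max_force=8),manip.get_obs()["contact_force"].round(2))
manip.sleep(1.2);o=manip.get_obs();print(o["time_s"],o["contact_force"])
snap("scene","s3",(200,140,320,230),6.5)
```

```text
False
False
False [-0.08  0.13 -0.23]
False [-0.19 -0.25 -0.35]
12.8083 [-0.52267219 -0.40990997 -0.81982443]
```

View pics/s3.png

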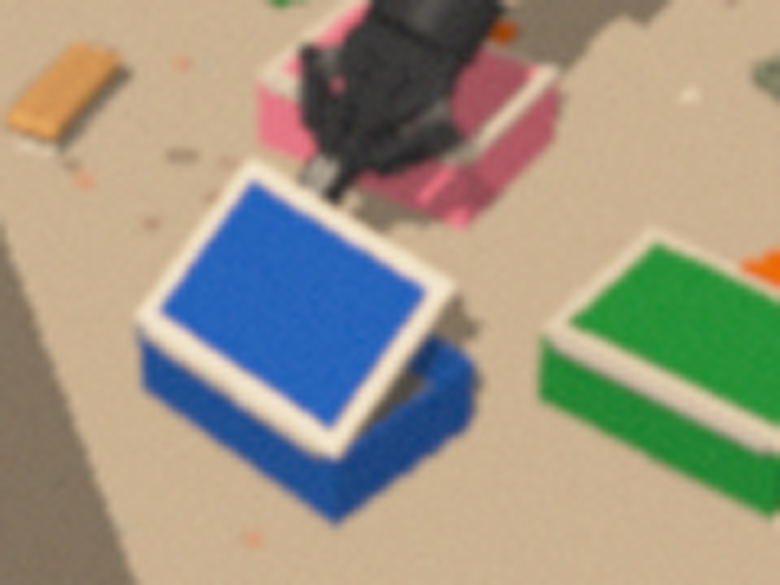

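The lid is resting on the fingers, raised slightly: its corners moved to (455,285) and (252,162). I'll lift further, hold again where more of the weight is on the fingers, then check the angle.

Run:
```python
from h import *
print(theta([(270,183.8),(238.8,164.9)]))
for t,r in((.8,105),(.95,104)):
    x,z=lidtip(t,r,.7);p=pose(x,-40,z,.7,-1)
    print(manip.servo_line(p[0],.03,p[1],max_force=8),manip.get_obs()["contact_force"].round(2))
manip.sleep(1.2);o=manip.get_obs();print(o["time_s"],o["contact_force"])
snap("scene","s4",(200,130,320,220),6.5)
```

```text
(np.float64(0.5110111475845803), np.float64(0.54))
False [ 0.52 -0.91  0.09]
False [-0.61 -0.67 -0.59]
15.6 [-0.08046687 -0.3344801   0.07825416]
```

View pics/s4.png

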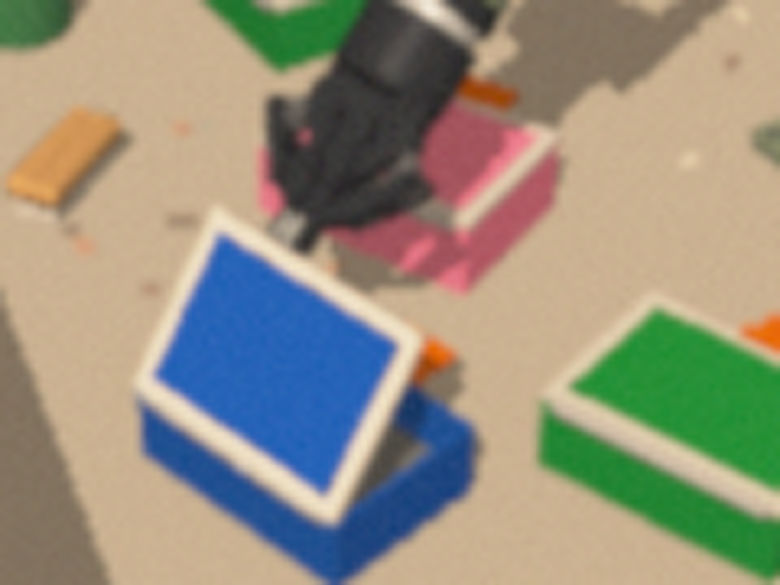

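The lid follows the fingers steadily, with its corners at (420,335) and (218,208). I'll ease it back slowly past upright.

Run:
```python
from h import *
print(theta([(200+420/6.5,130+335/6.5),(200+218/6.5,130+208/6.5)]))
for t,r in((1.1,102),(1.25,100),(1.4,98),(1.5,97),(1.6,96),(1.67,95),(1.72,95)):
    x,z=lidtip(t,r,.7);p=pose(x,-40,z,.7,-1)
    print(t,manip.servo_line(p[0],.025,p[1],max_force=5),manip.get_obs()["contact_force"].round(2))
manip.sleep(.5);o=manip.get_obs();print(o["time_s"],o["contact_force"])
snap("scene","s5",(190,120,330,225),5.5)
```

```text
(np.float64(0.8417026262077638), np.float64(0.91))
1.1 False [-0.39  0.55 -0.49]
1.25 False [-0.97 -0.24  0.26]
1.4 False [ 0.06 -0.4  -0.88]
1.5 False [-0.45  0.22  0.14]
1.6 False [0.68 0.27 0.2 ]
1.67 False [-0.14 -0.46 -0.28]
1.72 False [ 0.33 -0.58 -0.57]
20.2667 [-0.43860153 -0.75884337 -0.38742438]
```

View pics/s5.png

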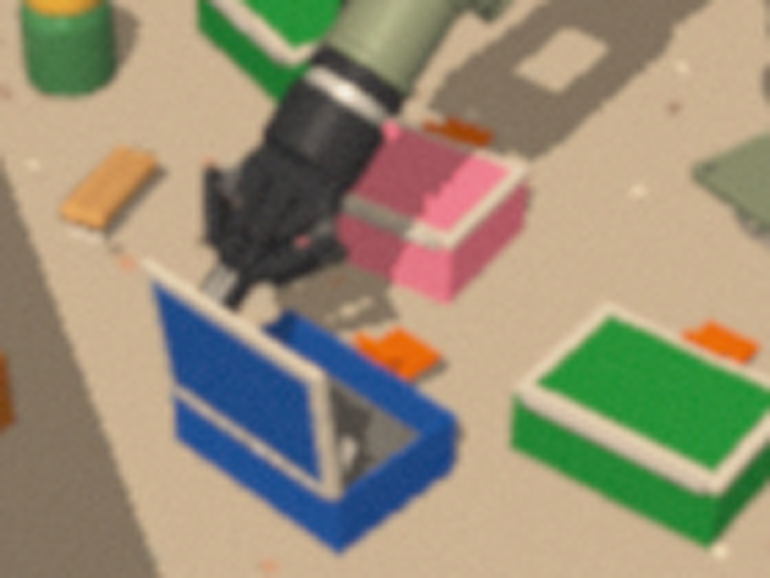

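Run:
```python
from h import *
print(theta([(249.1,188.2),(217.3,167.6)]))
for n,b in(("top",(188,170,206,212)),("scene",(276,228,316,252))):
    im=cv2.imread(f"pics/{n}0.png");x0,y0,x1,y1=b
    S=cv2.cvtColor(im,cv2.COLOR_BGR2HSV)[y0:y1,x0:x1,1].astype(float);m=np.median(S)-S
    k=m>25;ys,xs=np.where(k);q=w(n,np.c_[xs+x0,ys+y0],.006)[:,:2]
    print(n,k.sum(),cv2.minAreaRect((q*1000).astype(np.float32)),q.mean(0))
for nm,(x,y) in(("tw",(.529,.269)),):
    for yaw in(-.17,-.17+np.pi):
        q=R.from_euler('z',yaw).as_matrix()@np.diag([1.,-1,-1]);Q=R.from_matrix(q).as_quat()[[3,0,1,2]]
        print(manip.inverse_kinematics([x,y,.175],Q))
for yaw in(YAW+np.pi/2,YAW-np.pi/2):
        q=R.from_euler('z',yaw).as_matrix()@np.diag([1.,-1,-1]);Q=R.from_matrix(q).as_quat()[[3,0,1,2]]
        print("pl",manip.inverse_kinematics(cw(-8,-8,195),Q))
```

```text
(np.float64(1.0800057759616786), np.float64(1.6600000000000001))Traceback (most recent call last):
  File "<stdin>", line 6, in <module>
  File "h.py", line 10, in w
    o,d=ray(n,uv);return o+d*((z-o[2])/d[:,2])[:,None]
        ~~~^^^^^^
  File "h.py", line 7, in ray
    p=cv2.undistortPoints(np.array(uv,float).reshape(-1,1,2),K,np.array([i["k1"],0,0,0,0.])).reshape(-1,2)
      ~~~~~~~~~~~~~~~~~~~^^^^^^^^^^^^^^^^^^^^^^^^^^^^^^^^^^^^^^^^^^^^^^^^^^^^^^^^^^^^^^^^^^^
cv2.error: OpenCV(4.12.0) /io/opencv/modules/calib3d/src/undistort.dispatch.cpp:347: error: (-215:Assertion failed) CV_IS_MAT(_src) && CV_IS_MAT(_dst) && (_src->rows == 1 || _src->cols == 1) && (_dst->rows == 1 || _dst->cols == 1) && _src->cols + _src->rows - 1 == _dst->rows + _dst->cols - 1 && (CV_MAT_TYPE(_src->type) == CV_32FC2 || CV_MAT_TYPE(_src->type) == CV_64FC2) && (CV_MAT_TYPE(_dst->type) == CV_32FC2 || CV_MAT_TYPE(_dst->type) == CV_64FC2) in function 'cvUndistortPointsInternal'
```

```bash
cat >> h.py <<'E'
def down(yaw): return R.from_matrix(R.from_euler('z',yaw).as_matrix()@np.diag([1.,-1,-1])).as_quat()[[3,0,1,2]]
E
python3 - <<'E'
from h import *
for n,b in(("top",(188,170,206,212)),("scene",(276,228,316,252))):
    im=cv2.imread(f"pics/{n}0.png");x0,y0,x1,y1=b
    c=im[y0:y1,x0:x1].astype(float);d=np.linalg.norm(c-np.median(c,(0,1)),axis=2)
    _,k=cv2.threshold(d.clip(0,255).astype(np.uint8),0,1,cv2.THRESH_OTSU)
    _,l,st,_=cv2.connectedComponentsWithStats(k);k=l==1+st[1:,4].argmax()
    ys,xs=np.where(k);q=w(n,np.c_[xs+x0,ys+y0],.006)[:,:2]
    print(n,k.sum(),cv2.minAreaRect((q*1000).astype(np.float32)),q.mean(0))
for yaw in(-.17,-.17+np.pi): print(manip.inverse_kinematics([.529,.269,.175],down(yaw)))
for yaw in(YAW+np.pi/2,YAW-np.pi/2): print("pl",manip.inverse_kinematics(cw(-8,-8,195),down(yaw)))
E
```

```text
top 151 ((528.3038330078125, 267.0010070800781), (26.105003356933594, 119.07648468017578), 81.15055084228516) [0.52826913 0.26731547]
scene 158 ((532.7722778320312, 271.4707946777344), (25.765213012695312, 121.05998229980469), 79.70545959472656) [0.53136862 0.27174627]
[ 4.51050821e-01  5.74379555e-01  1.79839775e+00 -4.44089210e-16
  7.68815347e-01  2.19184715e+00]
[ 4.51050821e-01  5.74379555e-01  1.79839775e+00 -4.44089210e-16
  7.68815347e-01 -9.49745506e-01]
pl [-4.16150313e-02  5.02088892e-01  1.87780342e+00 -4.44089210e-16
  7.61700342e-01 -2.32615031e-01]
pl None
```

Run:
```python
from h import *
q=quat(.7,-1)[0]
x,z=lidtip(1.72,95,.7);p=pose(x-60,-40,z+20,.7,-1);manip.servo_line(p[0],.1)
p=pose(x-90,-20,z+70,.95,-1);manip.servo_line(p[0],.1,p[1])
manip.move_gripper(.048,40)
Q=down(-.165+np.pi)
manip.move_pose([.53,.2695,.32],Q)
manip.servo_line([.53,.2695,.20],.1)
snap("scene","s6",(225,160,365,265),5.5);print(manip.get_obs()["time_s"])
```

```text
26.175
```

View pics/s6.png

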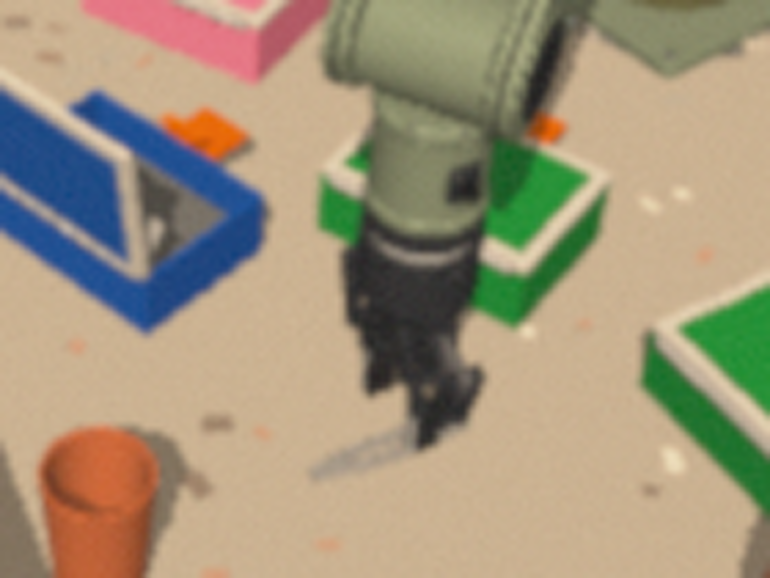

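The lid is still standing open, and the fingers at (425,440) straddle the middle of the tweezers (visible end at (315,472)). Grasping now.

Run:
```python
from h import *
print(manip.servo_line([.53,.2695,.1745],.06,max_force=6))
o=manip.get_obs();print(o["tcp_pos"],o["contact_force"])
manip.move_gripper(0,40);print(manip.get_obs()["width"])
manip.servo_line([.53,.2695,.32],.12)
print(manip.get_obs()["width"],manip.get_obs()["time_s"])
snap("scene","s7",(245,140,365,230),6)
```

```text
False
[0.52999158 0.2694965  0.17404913] [-0.07723106 -0.89042628  0.37952722]
0.01584598929396841
0.0156488139153619 28.5
```

View pics/s7.png

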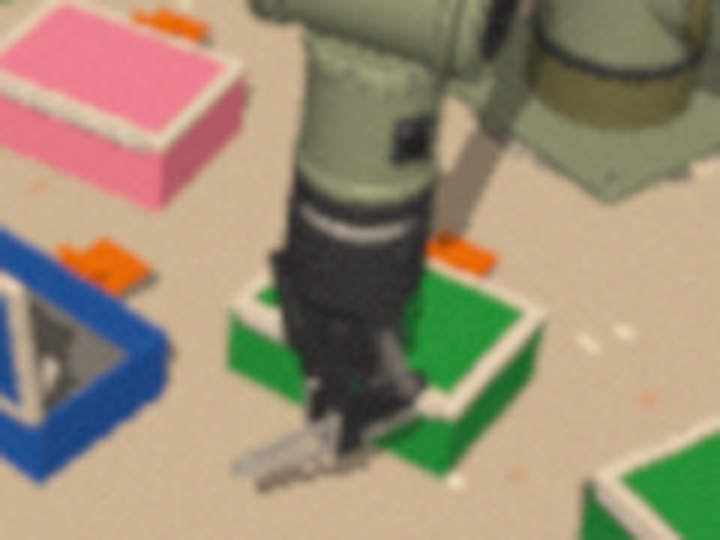

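Run:
```python
from h import *
Q=down(YAW+np.pi/2)
manip.servo_line([.53,.2695,.385],.15)
manip.move_pose(cw(-14,-8,385),Q)
manip.servo_line(cw(-14,-8,215),.1,max_force=10)
print(manip.servo_line(cw(-14,-8,192),.03,max_force=4))
o=manip.get_obs();print(o["tcp_pos"],o["contact_force"],o["width"])
manip.move_gripper(.036,40);manip.sleep(.3)
manip.servo_line(cw(-14,-8,385),.12)
manip.servo_line(cw(-150,-8,385),.2)
manip.sleep(.3);o=manip.get_obs();print(o["time_s"],o["width"],o["contact_force"])
a=manip.read_camera("scene")[150:240,195:315,::-1];b=manip.read_camera("top")[150:225,210:310,::-1]
cv2.imwrite("pics/s8.png",np.hstack([cv2.resize(x,(400,300),interpolation=cv2.INTER_CUBIC) for x in(a,b)]))
```

```text
True
[ 0.54827737 -0.01268585  0.19300777] [-0.96040945 -0.18454938  4.95683805] 0.015265623537395724
36.2833 0.03574345400958171 [0.39362457 0.11298337 0.23979548]
```

View pics/s8.png

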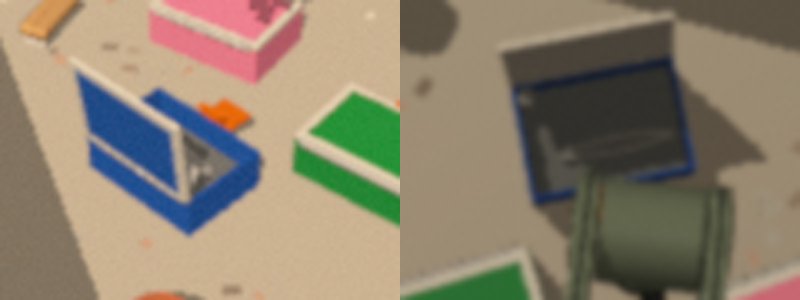

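The top view shows the tweezers lying flat on the floor of the case, from about (565,150) to (672,135). The lid is open and the gripper is clear.

```bash
python3 -c "
from station import manip
manip.finish_job();print(manip.get_obs()['time_s'])"
```

```text
the job is handed in; nothing more can be done
the job is handed in; nothing more can be done
```

I carried out the whole task and handed it in at about 36 s of the 64 s allowed; no verdict is reported.

- **Pad and lid:** I pressed the pad with about 6–8 N and the lid popped up to about 0.37 rad with the fingers clear. I held it from beneath for 1.2 s at about 0.54 rad, then again at about 0.91 rad, and eased it back to its stop.
- **Tweezers:** I gripped them, lowered them until they touched the case floor, let go and backed away.
- **Last pictures:** The lid is standing open. The tweezers lie flat on the floor, about 10–15 mm off the middle lengthwise. The gripper is clear of everything, and none of the other things near the case looked moved.

**What I could not confirm:**
- **Lid contact force:** It was within the noise of the force reading (about 0.5–1 N). I judged that the fingers were holding the lid from the pictures, where it rose with them.
- **Open lid angle:** It measured about 1.66 rad in the picture, a little under the nominal 1.7 stop. That fit was looser than the earlier ones, about 1 pixel.

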